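Strip the change-gear bracket and store its gears

TASK

The thread is cut and the lathe's change gears are still stacked in pairs on the two studs of the green bracket, their nuts already off. Strip the bracket: lift the gears off and put each on the dowel of its own storage block, the one whose yellow painted disc is as wide as the gear, so that all four end lying flat on their blocks. Set the gears down, do not drop them.

Things in the scene. Friction and masses are not known exactly. Their poses are not given: they have to be found in the camera images.
- gear_67_mid (a point): Loose change gear (spur gear), the largest: dark steel, with a recessed web; 67.5 mm over the teeth, 52 teeth, 14 mm thick, about 260 g, with a 20 mm bore right through. It starts flat, underneath on one of the two studs (24 to 38 mm above the bench), a smaller gear lying on it. The point is its centre: on its axis, half-way up (7 mm above its underside); its z is its axis, up. Grip it across the teeth, from either side, any way round.
- gear_57_mid (a point): Loose change gear (spur gear), the second largest: bright steel, with a recessed web; 57.5 mm over the teeth, 44 teeth, 14 mm thick, about 200 g, with a 20 mm bore right through. It starts flat, underneath on one of the two studs (24 to 38 mm above the bench), a smaller gear lying on it. The point is its centre: on its axis, half-way up (7 mm above its underside); its z is its axis, up. Grip it across the teeth, from either side, any way round.
- gear_47_mid (a point): Loose change gear (spur gear), the second smallest: yellow brass; 47.5 mm over the teeth, 36 teeth, 14 mm thick, about 140 g, with a 20 mm bore right through. It starts flat, on top on one of the two studs (38 to 52 mm above the bench), lying on a larger gear. The point is its centre: on its axis, half-way up (7 mm above its underside); its z is its axis, up. Grip it across the teeth, from either side, any way round.
- gear_37_mid (a point): Loose change gear (spur gear), the smallest: white nylon; 37.5 mm over the teeth, 28 teeth, 14 mm thick, about 50 g, with a 20 mm bore right through. It starts flat, on top on one of the two studs (38 to 52 mm above the bench), lying on a larger gear. The point is its centre: on its axis, half-way up (7 mm above its underside); its z is its axis, up. Grip it across the teeth, from either side, any way round.
- block_67_seat (a point): Store of the 67.5 mm gear: a fixed dark wooden block, 80 x 80 x 15 mm, with a yellow painted disc of 67.5 mm diameter on top and an upright pale dowel in the middle: 8 mm thick for 15 mm, then tapering to a 3 mm tip 23 mm above the block's top. The point lies on the dowel's axis at the block's top face, where the gear's underside comes to lie; z is up.
- block_57_seat (a point): Store of the 57.5 mm gear: a fixed dark wooden block, 80 x 80 x 15 mm, with a yellow painted disc of 57.5 mm diameter on top and an upright pale dowel in the middle: 8 mm thick for 15 mm, then tapering to a 3 mm tip 23 mm above the block's top. The point lies on the dowel's axis at the block's top face, where the gear's underside comes to lie; z is up.
- block_47_seat (a point): Store of the 47.5 mm gear: a fixed dark wooden block, 80 x 80 x 15 mm, with a yellow painted disc of 47.5 mm diameter on top and an upright pale dowel in the middle: 8 mm thick for 15 mm, then tapering to a 3 mm tip 23 mm above the block's top. The point lies on the dowel's axis at the block's top face, where the gear's underside comes to lie; z is up.
- block_37_seat (a point): Store of the 37.5 mm gear: a fixed dark wooden block, 80 x 80 x 15 mm, with a yellow painted disc of 37.5 mm diameter on top and an upright pale dowel in the middle: 8 mm thick for 15 mm, then tapering to a 3 mm tip 23 mm above the block's top. The point lies on the dowel's axis at the block's top face, where the gear's underside comes to lie; z is up.
- bracket_mid (a point): Lathe change-gear bracket: fixed green iron plate lying on the bench. Two upright steel studs at its own y = +65 and -65 mm, 14 mm thick, ends 61 mm above the bench: lift a gear straight up until clear. Round clamp boss, 58 mm wide, 26 mm high, at its own x = -52 mm. The gears are shuffled between the studs. The point is midway between the studs, 24 mm above the bench; z up.
Not all that is in view belongs to the job. There is more than one size of the part that bears gear_47_mid; the job needs the larger. What is shaped like the part that bears gear_37_mid but blue is not meant.

How it is judged (in metres and radians):
At the end, for the whole second after the job is handed in: Each of the four gears lies on the block with the disc of its own diameter, the dowel through its bore: its axis within 10 mm of the dowel's, its centre 4 to 10 mm above the block's top (7 mm when seated), level within 0.12 rad, at rest and released (horizontal distance between gear_67_mid and block_67_seat below 0.01 m and z of gear_67_mid in the frame of block_67_seat between 0.004 and 0.01 m and angle between each of gear_67_mid, gear_57_mid, gear_47_mid, gear_37_mid's own z axis and vertical below 0.12 rad and linear speed of each of gear_67, gear_57, gear_47, gear_37 below 0.02 m/s and horizontal distance between gear_57_mid and block_57_seat below 0.01 m and z of gear_57_mid in the frame of block_57_seat between 0.004 and 0.01 m and horizontal distance between gear_47_mid and block_47_seat below 0.01 m and z of gear_47_mid in the frame of block_47_seat between 0.004 and 0.01 m and horizontal distance between gear_37_mid and block_37_seat below 0.01 m and z of gear_37_mid in the frame of block_37_seat between 0.004 and 0.01 m); the robot touches nothing.
It fails at once if the 67.5 mm gear is dropped (falls freely faster than 0.7 m/s) (linear speed of gear_67 above 0.7 m/s and contact force between the fingers and gear_67 below 0.02 N).
It fails at once if the 57.5 mm gear is dropped (falls freely faster than 0.7 m/s) (linear speed of gear_57 above 0.7 m/s and contact force between the fingers and gear_57 below 0.02 N).
It fails at once if the 47.5 mm gear is dropped (falls freely faster than 0.7 m/s) (linear speed of gear_47 above 0.7 m/s and contact force between the fingers and gear_47 below 0.02 N).
It fails at once if the 37.5 mm gear is dropped (falls freely faster than 0.7 m/s) (linear speed of gear_37 above 0.7 m/s and contact force between the fingers and gear_37 below 0.02 N).
It also fails if it takes over 99 s, if anything falls off the work surface, if the arm or the gripper's body presses on something with over 40 N, if the wrist force passes 120 N, or if a joint passes its speed limit or range.

ROBOT

A 7-joint arm with a two-finger parallel gripper is mounted at the origin on a cart in front of the work surface, level with it; the furniture and walls round the work are solid. World frame = base frame: x ahead of the robot, y to its left, z up, the work surface at z = 0. Lengths are in mm, angles in rad, forces in N, time in s.
With the tool pointing down it reaches from about 400 to 875 mm from the base axis. Payload 4.4 kg.
Tool frame: the origin (TCP) lies at the very end of the fingers, on their centre line; the grasp point (between the pads) lies 19 mm behind it (ctrl.grasp_offset is the distance from the TCP to the grasp point, in mm); z points along the fingers, y is the line along which they close (so a half turn about z gives the same grasp; the last joint's range is limited). The gripper opens to 85 mm and grips with 20 to 120 N. Pads are 22 mm wide; open, the fingers measure 114 mm over their backs; the gripper's body (76 mm by 85 mm) begins 54 mm behind the grasp point. The pads swing forward as they close: fully open they stand 13 mm farther back than shut.
Start: joints at [1.251, 0.628, 0.038, 1.517, -0.027, 0.996, -0.02], TCP at [163.232, -629.184, 231.313] pointing down, gripper open.
Joint ranges: [-3.06, 3.06], [-0.37, 2.12], [-1.25, 1.32], [0.18, 2.47], [-1.1, 4.24], [0.23, 1.98], [-2.94, 2.94]. Speed limits (rad/s): [2.57, 2.57, 3.14, 3.14, 3.14, 3.14, 3.14].

INTERFACE

Orientations are given as [roll, pitch, yaw] about the fixed x, y, z axes, in that order (R = Rz(yaw) Ry(pitch) Rx(roll)).
In Python, from cell import status, cams, ctrl gives the robot as it stands.
- The arm moves only by the tool move_arm, never from a script. Its argument "plan" is a list of rows, each a list of 3 entries, a list of its own where there are three numbers: the shift along the world's x, y, z in mm, then the turn, a rotation vector about the world's x, y, z in degrees, then the opening, from 0 (shut) to 1 (fully open). In form: [[[x, y, z], [wx, wy, wz], gripper], ...]. A call has 1 to 10 rows; each row shifts and turns the commanded pose from where the row before left it; what a row does not reach is not made up. A row lasts 1/8 s, in which the tool goes at most 62.5 mm and 10.7 degrees, less where a joint would pass 70% of its speed; a pose out of reach is approached as far as the arm can. A call with a gripper value outside its range is refused whole. The fingers move at their own pace and stop on an object; the grip force is fixed at half the most. Time passes only in rows, so rows that do not move let the fingers close. It gives the time, the measured TCP pose, the force, the opening and the grip force at its end, in the units of the state.
- status.read_state(): the state, without advancing time (a new reading comes with each control period).
- cams.get_image(name): name is "side" or "top" or "wrist"; returns the picture (400x640x3 uint8, blue, green, red); there is no depth.
- cams.camera_params(name): a dict with "K" (3x3 intrinsics, pixels), "pose" (4x4, takes a point from camera to world coordinates); the wrist camera has in their place "tool_from_camera" (4x4, takes a point from camera to tool coordinates, whose origin is the TCP and whose axes are the flange's). Camera axes: x right, y down, z forward; pixel columns grow to the right and rows downward; lengths in mm; the calibration is good to about 2 mm. A picture is of the moment at which its call begins: read the wrist's pose just before it. camera_params takes no time and is no camera call.
- ctrl.finish_job(): hands the job in; it is judged then, once.
The state is a dict: "clock": time; "qpos": joint angles; "qd": joint speeds; "tau": joint torques, N m; "eef_pos": TCP position; "tool_rot": TCP orientation; "force": force on the tool from outside, world axes, zero at the start; "torque": the same for the moment, N m; "width": finger opening in mm; "gripper_force": force on a finger pad.
Only numpy, scipy, OpenCV 4.12 (cv2) and the standard library are available. Lean on these libraries where they do the work, as an engineer would, in place of code of your own. Each camera call takes 0.05 s, during which the arm holds its last target. There are 200 camera calls.

## Working session

There is one attempt and no reset: what is moved stays moved. The work goes in short steps, Python scripts to look and compute and a tool call to move; the robot and the scene stay as the last step left them, time stands still between calls to the robot, and variables do not carry over. Pictures are saved under pics/ and viewed, at most 17 in all, crops included, and the job is handed in when it is done.

Besides the shell and the picture viewer there is one more tool, called as name(argument=value, ...) on one line, values as JSON. move_arm: Moves the arm, as the interface text tells. Its arguments: {"type":"object","properties":{"plan":{"type":"array","items":{"type":"array"}}},"required":["plan"]}

```bash
mkdir -p pics; ls; python3 - <<'E'
from cell import status,cams,ctrl
import cv2
s=status.read_state();print(s['clock'],s['eef_pos'],s['tool_rot'],s['width'])
for n in('top','side'):
    cv2.imwrite(f'pics/{n}0.png',cams.get_image(n)); p=cams.camera_params(n);print(n,p['K'].round(1).tolist(),p['pose'].round(3).tolist())
print(cams.camera_params('wrist'))
E
```

```text
pics
0.0 [ 163.08613235 -628.57598506  230.39706396] [-3.13971756e+00  1.60622419e-05  2.53769814e-01] 85.0982497190511
top [[403.0, 0.0, 324.4], [0.0, 403.0, 201.8], [0.0, 0.0, 1.0]] [[-0.023, -0.995, 0.093, 439.011], [-1.0, 0.025, 0.012, -225.827], [-0.014, -0.092, -0.996, 1092.235], [0.0, 0.0, 0.0, 1.0]]
side [[475.4, 0.0, 316.6], [0.0, 475.4, 197.7], [0.0, 0.0, 1.0]] [[0.94, -0.21, 0.271, 215.019], [-0.342, -0.519, 0.784, -1154.483], [-0.024, -0.829, -0.559, 754.031], [0.0, 0.0, 0.0, 1.0]]
{'K': array([[280.92213848,   0.        , 325.90719652],
       [  0.        , 280.92213848, 201.72638802],
       [  0.        ,   0.        ,   1.        ]]), 'tool_from_camera': array([[-5.78941186e-04, -9.55455415e-01, -2.95134908e-01,
         7.55827397e+01],
       [ 9.99999832e-01, -5.64638119e-04, -1.33683067e-04,
        -3.41189489e-01],
       [-3.89162090e-05, -2.95134936e-01,  9.55455581e-01,
        -1.42333396e+02],
       [ 0.00000000e+00,  0.00000000e+00,  0.00000000e+00,
         1.00000000e+00]])}
```

View pics/top0.png

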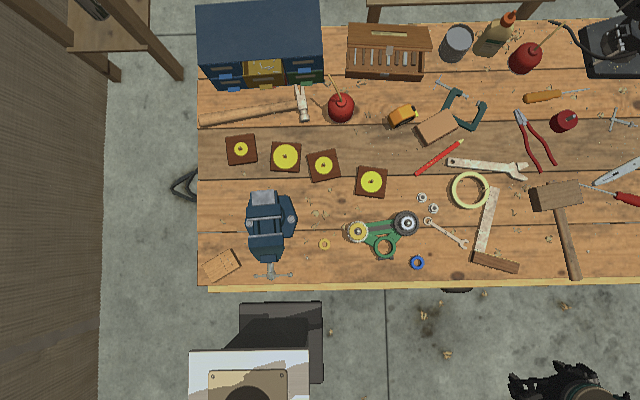

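View pics/side0.png

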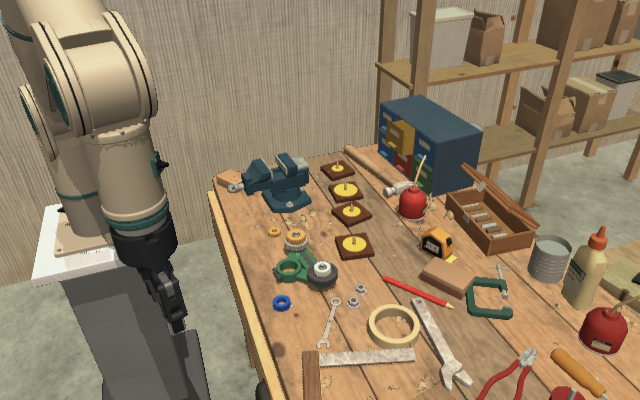

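The top view shows blocks at (241,149), (285,156), (323,165) and (370,181). The studs are at (358,231), brass on top, and (405,223), white on top. The small brass ring (324,243) and the blue ring (417,262) look like decoys. Next I'll enlarge this area and measure the disc sizes.

```bash
cat > h.py <<'E'
import numpy as np,cv2
from scipy.spatial.transform import Rotation as R
from cell import status,cams,ctrl
def pose(n,s=None):
    p=cams.camera_params(n)
    if n!='wrist': return p['K'],p['pose']
    s=s or status.read_state(); T=np.eye(4); T[:3,:3]=R.from_euler('xyz',s['tool_rot']).as_matrix(); T[:3,3]=s['eef_pos']
    return p['K'],T@p['tool_from_camera']
def w(KT,u,v,z):
    K,T=KT; d=T[:3,:3]@np.linalg.inv(K)@[u,v,1]; return T[:3,3]+d*(z-T[2,3])/d[2]
def yellow(im,KT,z,amin=60):
    h=cv2.cvtColor(im,cv2.COLOR_BGR2HSV); m=cv2.inRange(h,(24,150,120),(34,255,255))
    for c in cv2.findContours(m,cv2.RETR_EXTERNAL,cv2.CHAIN_APPROX_NONE)[0]:
        if cv2.contourArea(c)<amin: continue
        P=np.array([w(KT,*p[0],z)[:2] for p in c],np.float32); (x,y),(a,b),_=cv2.fitEllipse(P)
        print('px',c.mean(0)[0].round(),'xy',round(x,1),round(y,1),'dia',round(a,1),round(b,1))
E
python3 - <<'E'
from h import *
im=cv2.imread('pics/top0.png'); KT=pose('top'); yellow(im,KT,15)
cv2.imwrite('pics/crop0.png',cv2.resize(im[130:280,215:435],None,fx=3.6,fy=3.6,interpolation=cv2.INTER_CUBIC))
for n,p,z in(('brass',(358,231),52),('white',(405,223),52)): print(n,w(KT,*p,z))
E
```

```text
px [371. 181.] xy 591.4 -339.9 dia 55.3 57.4
px [323. 165.] xy 639.5 -212.2 dia 44.4 46.2
px [285. 156.] xy 666.1 -108.9 dia 65.0 66.3
px [240. 149.] xy 690.5 12.2 dia 35.5 36.7
brass [ 458.14338395 -298.20914363   52.        ]
white [ 475.8091482  -419.60344617   52.        ]
```

View pics/crop0.png

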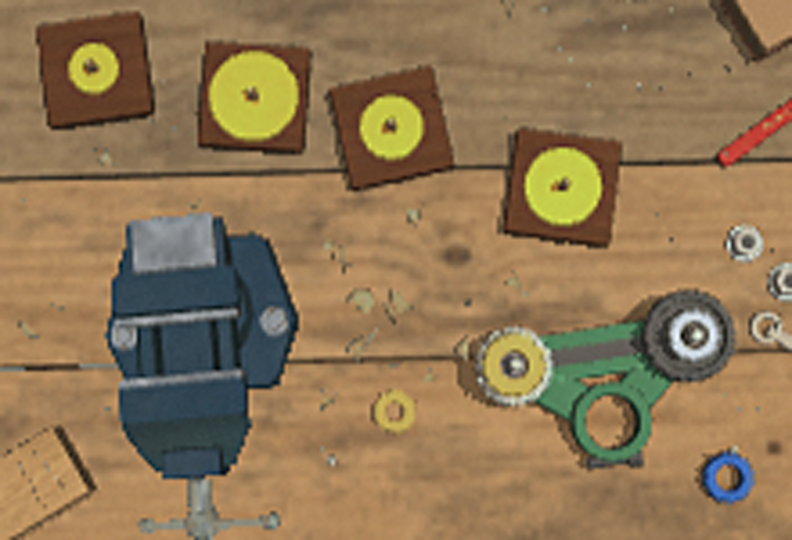

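The four discs measure about 37, 67, 47 and 57 mm at px (241,149), (285,156), (323,165) and (370,181), so every block is identified. The large toothed brass gear on the stud is gear 47; the loose ring (324,243) is the small decoy. The white gear on the right stud is gear 37; the blue one is a decoy. Moving above the bracket.

move_arm(plan=[[[35,41,0],[0,0,0],1],[[35,41,0],[0,0,0],1],[[35,41,0],[0,0,0],1],[[35,41,0],[0,0,0],1],[[35,41,0],[0,0,0],1],[[35,41,0],[0,0,0],1],[[35,41,0],[0,0,0],1],[[35,25,0],[0,0,0],1],[[0,0,0],[0,0,0],1]])

```text
clock: 1.23
eef_pos: [446.5, -313.6, 231.0]
tool_rot: [-3.14, -0.002, 0.261]
force: [-0.3, -0.5, 0.1]
width: 85.5
gripper_force: 0.0
```

```bash
python3 - <<'E'
from h import *
s=status.read_state();KT=pose('wrist',s);im=cams.get_image('wrist');print(s['clock'],s['eef_pos'],s['tool_rot'],s['force'],s['qpos'],ctrl.grasp_offset)
np.save('kt1.npy',KT[1]);cv2.imwrite('pics/w1.png',im)
E
```

```text
1.225 [ 446.54723195 -313.56501315  230.99102874] [-3.14024742e+00 -1.94418059e-03  2.61083923e-01] [-0.34353303 -0.46088149  0.09255836] [ 0.55030991  0.47833645  0.01756694  1.81192062 -0.013866    0.85111983
 -0.73466863] 18.700000000000003
```

View pics/w1.png

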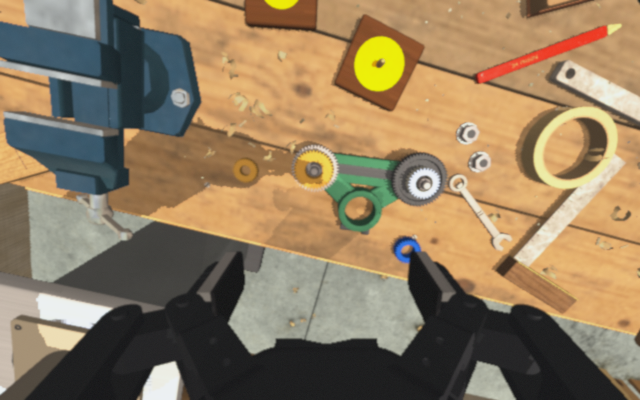

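```bash
python3 - <<'E'
from h import *
im=cv2.imread('pics/w1.png')
cv2.imwrite('pics/c1.png',cv2.resize(im[130:230,280:460],None,fx=4.4,fy=4.4,interpolation=cv2.INTER_CUBIC))
E
```

```text
(no output)
```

View pics/c1.png

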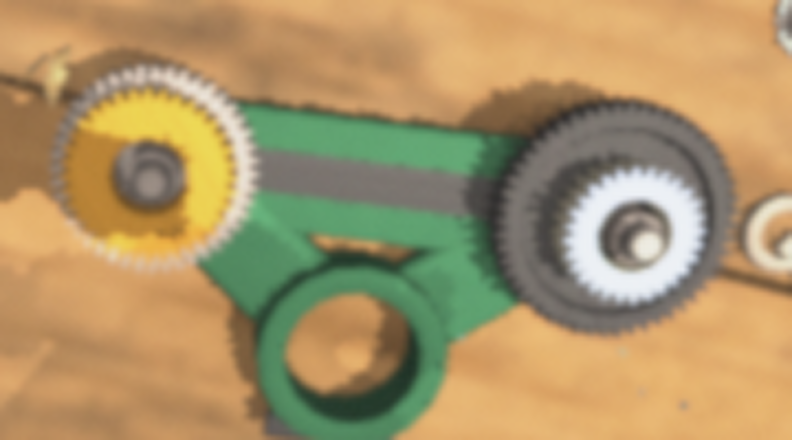

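The crop shows the brass centre at px (313.4,170.7), white at (424.5,183.4) and dark at (420,179.3).

```bash
python3 - <<'E'
from h import *
KT=(pose('wrist')[0],np.load('kt1.npy'))
for n,u,v,z in(('brass',313.4,170.7,52),('white',424.5,183.4,52),('dark',420,179.3,38),('studA',280+150/4.4,130+182/4.4,61),('studB',280+643/4.4,130+241/4.4,61)):print(n,w(KT,u,v,z).round(1))
yellow(cv2.imread('pics/w1.png'),KT,15,500)
E
```

```text
brass [ 456.4 -295.3   52. ]
white [ 475.4 -424.9   52. ]
dark [ 476.9 -423.5   38. ]
studA [ 457.7 -296.2   61. ]
studB [ 475.6 -423.6   61. ]
px [379.  63.] xy 590.1 -338.1 dia 57.7 57.8
```

move_arm(plan=[[[10.5,18,-20],[0,0,0],1],[[0,0,-50],[0,0,0],1],[[0,0,-50],[0,0,0],1],[[0,0,-40],[0,0,0],1],[[0,0,-22],[0,0,0],1],[[0,0,-10],[0,0,0],1],[[0,0,0],[0,0,0],1]])

```text
clock: 2.15
eef_pos: [452.9, -299.8, 39.1]
tool_rot: [-3.141, 0.001, 0.253]
force: [0.5, -0.5, -0.8]
width: 85.0
gripper_force: 0.0
```

```bash
python3 - <<'E'
from h import *
im=cams.get_image('side');cv2.imwrite('pics/s1.png',cv2.resize(im[170:310,200:400],None,fx=4,fy=4,interpolation=cv2.INTER_CUBIC))
E
```

```text
(no output)
```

View pics/s1.png

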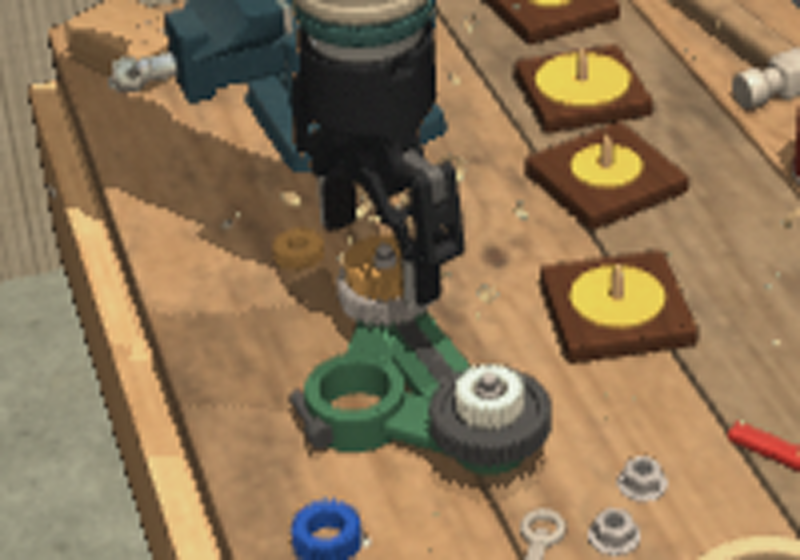

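The fingers straddle the brass gear. The TCP is about 4 mm off, so I'll correct that, close, and lift a little to check.

move_arm(plan=[[[4,4,0],[0,0,0],1],[[0,0,0],[0,0,0],1],[[0,0,0],[0,0,0],0],[[0,0,0],[0,0,0],0],[[0,0,0],[0,0,0],0],[[0,0,0],[0,0,0],0],[[0,0,0],[0,0,0],0]])

```text
clock: 3.08
eef_pos: [457.7, -295.3, 40.1]
tool_rot: [3.141, -0.0, 0.253]
force: [-1.2, 0.8, 7.3]
width: 44.6
gripper_force: 60.0
```

move_arm(plan=[[[0,0,10],[0,0,0],0],[[0,0,20],[0,0,0],0],[[0,0,30],[0,0,0],0],[[0,0,30],[0,0,0],0],[[0,0,0],[0,0,0],0]])

```text
clock: 3.7
eef_pos: [459.1, -296.1, 131.6]
tool_rot: [3.138, -0.003, 0.254]
force: [0.5, 0.4, -1.2]
width: 44.6
gripper_force: 61.5
```

```bash
python3 - <<'E'
from h import *
s=status.read_state();KT=pose('wrist',s);im=cams.get_image('wrist');print(s['clock'],s['eef_pos'],s['force'],s['width'])
np.save('kt2.npy',KT[1]);cv2.imwrite('pics/w2.png',im); yellow(im,KT,15,500)
E
```

```text
3.7 [ 459.0858491  -296.11723088  131.55405637] [ 0.48094883  0.38497903 -1.17608112] 44.64726503327258
px [413.  63.] xy 590.0 -338.1 dia 57.6 57.7
```

View pics/w2.png

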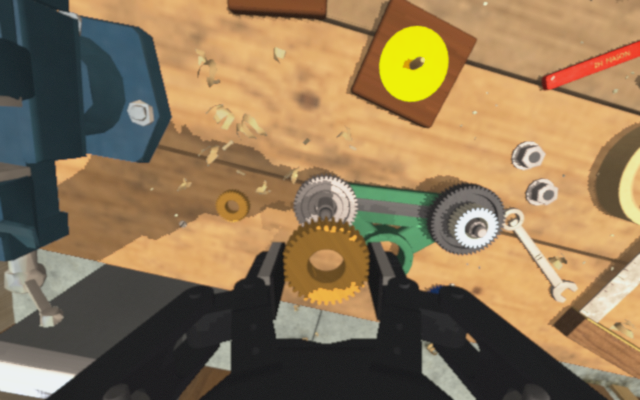

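```bash
python3 - <<'E'
from h import *
K=pose('wrist')[0];KT=(K,np.load('kt2.npy'))
print(w(KT,326.5,262,143.5), w(KT,325.5,203,38))
KT=pose('top')
for p in((240.5,149.2),(285,156.3),(323.3,165.2),(370.6,181)):print(w(KT,*p,15))
E
```

```text
[ 461.41930882 -295.39604577  143.5       ] [ 460.78574318 -295.24974601   38.        ]
[688.6959513   12.13110506  15.        ]
[ 665.86877913 -109.01012907   15.        ]
[ 638.68739624 -212.47588594   15.        ]
[ 592.29650306 -338.84444355   15.        ]
```

move_arm(plan=[[[20,10,0],[0,0,0],0],[[35,16,0],[0,0,0],0],[[40,19,0],[0,0,0],0],[[40,19,0],[0,0,0],0],[[30,14,0],[0,0,0],0],[[12,6,0],[0,0,0],0],[[0,0,0],[0,0,0],0]])

```text
clock: 4.62
eef_pos: [634.7, -209.9, 128.0]
tool_rot: [-3.14, 0.002, 0.255]
force: [-0.7, 0.2, -2.0]
width: 44.7
gripper_force: 61.4
```

```bash
cat > look.py <<'E'
from h import *
import sys
s=status.read_state();KT=pose('wrist',s);im=cams.get_image('wrist');print(s['clock'],s['eef_pos'].round(1),s['tool_rot'].round(3),s['force'].round(1),s['width'])
np.save('kt.npy',KT[1]);cv2.imwrite(f'pics/{sys.argv[1]}.png',im); yellow(im,KT,15,300)
E
python3 look.py w3
```

```text
4.625 [ 634.7 -209.9  128. ] [-3.14e+00  2.00e-03  2.55e-01] [-0.7  0.2 -2. ] 44.68231268357091
px [436. 268.] xy 590.8 -337.7 dia 55.7 57.1
px [330. 194.] xy 639.2 -212.7 dia 43.1 45.8
px [225. 127.] xy 677.0 -106.3 dia 40.1 72.6
px [82. 72.] xy 689.2 13.1 dia 35.5 37.3
```

View pics/w3.png

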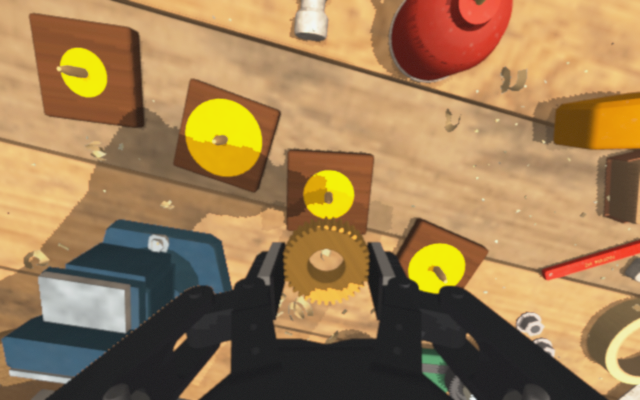

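Block 47 is at about (639,-212) and the disc is under the gear. Lowering.

move_arm(plan=[[[2,-2.5,-20],[0,0,0],0],[[0,0,-35],[0,0,0],0],[[0,0,-25],[0,0,0],0],[[0,0,-12],[0,0,0],0],[[0,0,-8],[0,0,0],0],[[0,0,-3],[0,0,0],0],[[0,0,-3],[0,0,0],0],[[0,0,-2],[0,0,0],0],[[0,0,0],[0,0,0],0]])

```text
clock: 5.8
eef_pos: [636.9, -213.7, 21.5]
tool_rot: [3.141, -0.0, 0.254]
force: [0.4, 0.4, -0.6]
width: 44.5
gripper_force: 61.4
```

move_arm(plan=[[[0,1,-2],[0,0,0],0],[[0,0,-1],[0,0,0],0],[[0,0,-1],[0,0,0],0],[[0,0,0],[0,0,0],0]])

```text
clock: 6.3
eef_pos: [636.7, -212.7, 17.3]
tool_rot: [3.142, -0.0, 0.254]
force: [0.1, -0.1, -1.0]
width: 44.1
gripper_force: 61.4
```

move_arm(plan=[[[0,0,-1],[0,0,0],0],[[0,0,0],[0,0,0],0]])

```text
clock: 6.55
eef_pos: [636.8, -212.7, 17.2]
tool_rot: [3.142, -0.0, 0.254]
force: [-3.2, 0.1, 5.3]
width: 44.2
gripper_force: 62.1
```

Contact with the block. Releasing, rising and heading to the white gear at stud B.

move_arm(plan=[[[0,0,0],[0,0,0],0.7],[[0,0,0],[0,0,0],1],[[0,0,0],[0,0,0],1],[[0,0,0],[0,0,0],1],[[0,0,20],[0,0,0],1],[[0,0,50],[0,0,0],1],[[0,0,45],[0,0,0],1],[[-20,-25,0],[0,0,0],1],[[-30,-40,0],[0,0,0],1]])

```text
clock: 7.68
eef_pos: [588.5, -276.5, 133.9]
tool_rot: [3.14, -0.004, 0.258]
force: [-0.0, -0.9, -0.8]
width: 85.5
gripper_force: 0.0
```

move_arm(plan=[[[-33,-44,0],[0,0,0],1],[[-33,-44,0],[0,0,0],1],[[-30,-40,0],[0,0,0],1],[[-14,-18,0],[0,0,0],1],[[0,0,0],[0,0,0],1],[[0,0,0],[0,0,0],1]])

```text
clock: 8.43
eef_pos: [478.4, -422.2, 132.1]
tool_rot: [-3.141, -0.002, 0.256]
force: [0.3, -0.8, -0.4]
width: 85.5
gripper_force: 0.0
```

```bash
python3 look.py w4; python3 - <<'E'
import cv2,numpy as np
from cell import cams
a=cv2.imread('pics/w4.png')[100:340,160:500]; b=cams.get_image('top')[140:190,260:400]
a=cv2.resize(a,None,fx=2.3,fy=2.3); b=cv2.resize(b,(a.shape[1],int(50*a.shape[1]/140)),interpolation=cv2.INTER_CUBIC)[60:]
cv2.imwrite('pics/c4.png',cv2.resize(np.vstack([a,b]),None,fx=.77,fy=.77)[:600])
E
```

```text
8.425 [ 478.4 -422.2  132.1] [-3.141e+00 -2.000e-03  2.560e-01] [ 0.3 -0.8 -0.4] 85.53120708505081
px [262.  46.] xy 590.2 -338.1 dia 57.4 57.5
```

View pics/c4.png

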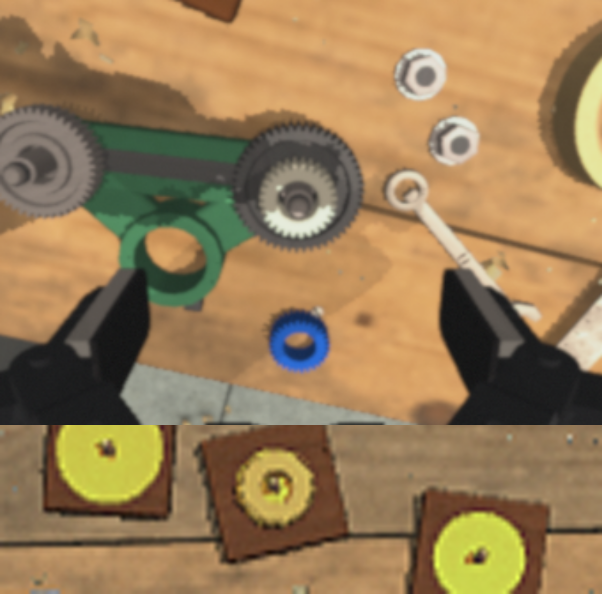

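Brass is seated on its block (bottom strip). The white gear is at crop (299,197), which matches (476,-424). Descending.

move_arm(plan=[[[-2.5,-2,-15],[0,0,0],1],[[0,0,-30],[0,0,0],1],[[0,0,-25],[0,0,0],1],[[0,0,-15],[0,0,0],1],[[0,0,-7],[0,0,0],1],[[0,0,0],[0,0,0],1]])

```text
clock: 9.28
eef_pos: [474.3, -425.6, 39.1]
tool_rot: [-3.141, 0.0, 0.254]
force: [-0.1, -0.6, 0.3]
width: 85.3
gripper_force: 0.0
```

move_arm(plan=[[[0,0,0],[0,0,0],0],[[0,0,0],[0,0,0],0],[[0,0,0],[0,0,0],0],[[0,0,0],[0,0,0],0],[[0,0,0],[0,0,0],0],[[0,0,0],[0,0,0],0]])

```text
clock: 10.02
eef_pos: [474.6, -426.0, 40.4]
tool_rot: [3.141, -0.001, 0.254]
force: [-0.5, 1.0, 5.3]
width: 34.8
gripper_force: 59.2
```

move_arm(plan=[[[0,0,10],[0,0,0],0],[[0,0,20],[0,0,0],0],[[0,0,30],[0,0,0],0],[[0,0,30],[0,0,0],0],[[10,20,0],[0,0,0],0],[[20,40,0],[0,0,0],0],[[20,40,0],[0,0,0],0],[[20,40,0],[0,0,0],0],[[25,45,0],[0,0,0],0],[[25,45,0],[0,0,0],0]])

```text
clock: 11.28
eef_pos: [594.6, -192.5, 129.1]
tool_rot: [-3.14, 0.0, 0.255]
force: [1.5, -1.0, -1.8]
width: 34.1
gripper_force: 59.8
```

move_arm(plan=[[[20,44,0],[0,0,0],0],[[20,44,0],[0,0,0],0],[[20,44,0],[0,0,0],0],[[20,42,0],[0,0,0],0],[[10,22,0],[0,0,0],0],[[0,0,0],[0,0,0],0],[[0,0,0],[0,0,0],0]])

```text
clock: 12.15
eef_pos: [683.2, -2.5, 129.1]
tool_rot: [3.14, 0.002, 0.251]
force: [0.4, -0.1, -0.2]
width: 34.3
gripper_force: 59.8
```

```bash
python3 look.py w5
```

```text
12.15 [683.2  -2.5 129.1] [3.14e+00 2.00e-03 2.51e-01] [ 0.4 -0.1 -0.2] 34.33074176355969
px [592. 344.] xy 590.3 -337.3 dia 54.7 58.0
px [423. 239.] xy 664.7 -107.1 dia 67.4 67.4
px [316. 187.] xy 689.0 13.5 dia 33.6 34.8
```

View pics/w5.png

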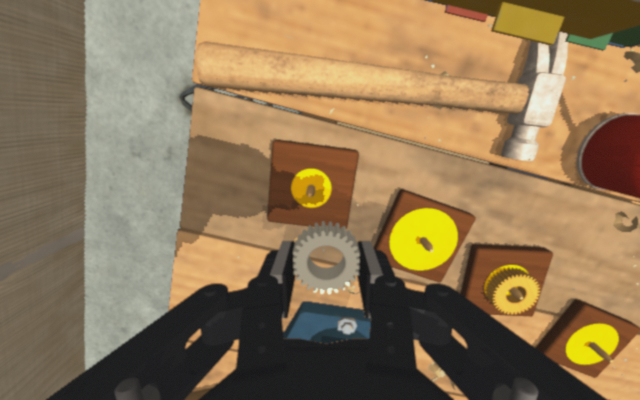

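```bash
python3 - <<'E'
from h import *
KT=(pose('wrist')[0],np.load('kt.npy'));print(w(KT,326,257.5,140.7),w(KT,311,188,15))
E
```

```text
[687.91881735  -0.91992544 140.7       ] [689.08553564  13.66875587  15.        ]
```

move_arm(plan=[[[1,10,0],[0,0,0],0],[[0,4.5,-15],[0,0,0],0],[[0,0,-30],[0,0,0],0],[[0,0,-25],[0,0,0],0],[[0,0,-15],[0,0,0],0],[[0,0,-10],[0,0,0],0],[[0,0,-5],[0,0,0],0],[[0,0,-4],[0,0,0],0],[[0,0,0],[0,0,0],0]])

```text
clock: 13.32
eef_pos: [685.4, 14.8, 25.6]
tool_rot: [3.141, -0.0, 0.254]
force: [-0.4, 0.8, -0.8]
width: 34.5
gripper_force: 59.8
```

move_arm(plan=[[[-1,-2.5,-3],[0,0,0],0],[[0,0,-2],[0,0,0],0],[[0,0,-1.5],[0,0,0],0],[[0,0,-1],[0,0,0],0],[[0,0,-0.7],[0,0,0],0],[[0,0,0],[0,0,0],0]])

```text
clock: 14.08
eef_pos: [684.2, 12.4, 17.5]
tool_rot: [-3.142, -0.0, 0.254]
force: [-0.3, -0.0, 3.0]
width: 34.5
gripper_force: 60.2
```

move_arm(plan=[[[0,0,0],[0,0,0],0.7],[[0,0,0],[0,0,0],1],[[0,0,0],[0,0,0],1],[[0,0,0],[0,0,0],1],[[0,0,20],[0,0,0],1],[[0,0,50],[0,0,0],1],[[0,0,50],[0,0,0],1],[[-10,-30,40],[0,0,0],1],[[-20,-45,0],[0,0,0],1],[[-20,-45,0],[0,0,0],1]])

```text
clock: 15.32
eef_pos: [634.4, -108.9, 179.7]
tool_rot: [3.14, -0.003, 0.255]
force: [0.5, 0.4, -0.5]
width: 85.5
gripper_force: 0.0
```

move_arm(plan=[[[-30,-45,0],[0,0,0],1],[[-35,-45,0],[0,0,0],1],[[-35,-45,0],[0,0,0],1],[[-35,-35,0],[0,0,0],1],[[-30,-15,-20],[0,0,0],1],[[-10,0,-40],[0,0,0],1],[[0,0,0],[0,0,0],1],[[0,0,0],[0,0,0],1]])

```text
clock: 16.32
eef_pos: [461.0, -292.9, 118.8]
tool_rot: [3.14, -0.002, 0.255]
force: [0.5, -0.6, -0.3]
width: 85.5
gripper_force: 0.0
```

```bash
python3 look.py w6; python3 - <<'E'
import cv2,numpy as np
from cell import cams
a=cv2.imread('pics/w6.png')[100:340,160:500]; b=cams.get_image('top')[130:180,220:360]
a=cv2.resize(a,None,fx=2.3,fy=2.3); b=cv2.resize(b,(a.shape[1],int(50*a.shape[1]/140)),interpolation=cv2.INTER_CUBIC)
cv2.imwrite('pics/c6.png',cv2.resize(np.vstack([a,b]),None,fx=.7,fy=.7))
E
```

```text
16.325 [ 461.  -292.9  118.8] [ 3.14e+00 -2.00e-03  2.55e-01] [ 0.5 -0.6 -0.3] 85.53064572242572
px [422.  64.] xy 590.0 -338.1 dia 57.6 57.7
```

View pics/c6.png

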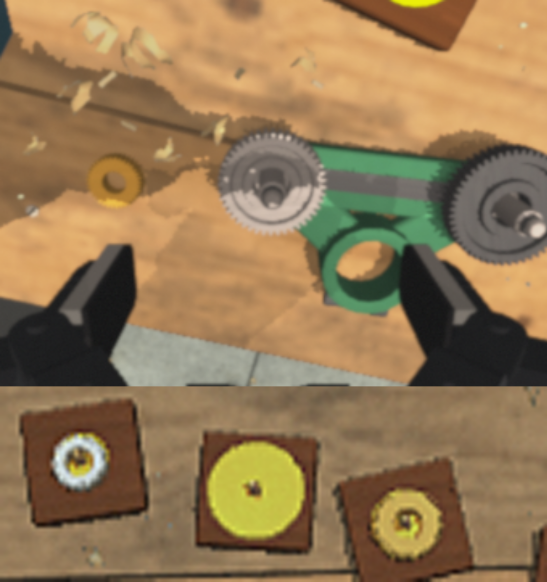

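White is seated too. Bright gear 57 is in view at about (460,-295). Descending.

move_arm(plan=[[[-1,-2.5,-15],[0,0,0],1],[[0,0,-30],[0,0,0],1],[[0,0,-25],[0,0,0],1],[[0,0,-15],[0,0,0],1],[[0,0,-10],[0,0,0],1],[[0,0,0],[0,0,0],1],[[0,0,0],[0,0,0],1]])

```text
clock: 17.3
eef_pos: [458.7, -295.5, 22.7]
tool_rot: [3.141, -0.001, 0.254]
force: [0.3, -0.7, 0.8]
width: 85.7
gripper_force: 0.0
```

move_arm(plan=[[[1,0,0],[0,0,0],0],[[0,0,0],[0,0,0],0],[[0,0,0],[0,0,0],0],[[0,0,0],[0,0,0],0],[[0,0,0],[0,0,0],0],[[0,0,0],[0,0,0],0]])

```text
clock: 18.05
eef_pos: [459.9, -295.4, 23.4]
tool_rot: [3.141, -0.001, 0.254]
force: [0.1, 2.0, 8.5]
width: 55.0
gripper_force: 61.5
```

move_arm(plan=[[[0,0,10],[0,0,0],0],[[0,0,20],[0,0,0],0],[[0,0,30],[0,0,0],0],[[0,0,30],[0,0,0],0],[[15,-5,5],[0,0,0],0],[[35,-11,0],[0,0,0],0],[[40,-13,0],[0,0,0],0],[[25,-9,0],[0,0,0],0],[[10,-4,0],[0,0,0],0],[[0,0,0],[0,0,0],0]])

```text
clock: 19.3
eef_pos: [583.6, -337.0, 116.8]
tool_rot: [-3.141, 0.001, 0.254]
force: [-1.2, 0.3, -2.9]
width: 54.7
gripper_force: 64.0
```

```bash
python3 look.py w7
```

```text
19.3 [ 583.6 -337.   116.8] [-3.141e+00  1.000e-03  2.540e-01] [-1.2  0.3 -2.9] 54.73457328132291
px [334. 193.] xy 593.9 -341.2 dia 47.8 52.5
px [177. 112.] xy 628.8 -199.6 dia 21.3 37.9
px [199.  94.] xy 643.8 -213.9 dia 30.8 40.2
px [63. 34.] xy 661.3 -108.3 dia 57.6 70.0
```

View pics/w7.png

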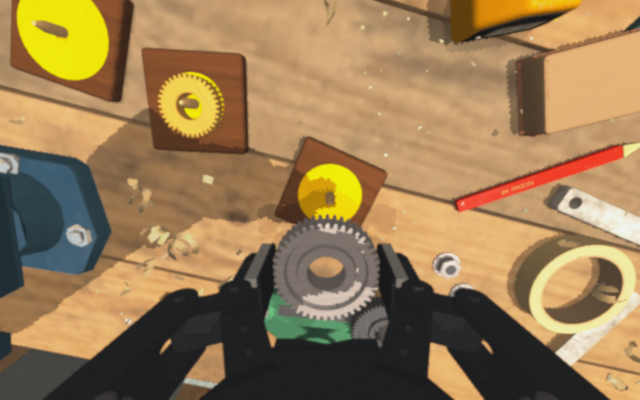

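```bash
python3 - <<'E'
from h import *
KT=(pose('wrist')[0],np.load('kt.npy'));print(w(KT,326,267,131.4),w(KT,329.5,203,15))
E
```

```text
[ 584.59650671 -336.42101048  131.4       ] [ 583.18340406 -340.03357881   15.        ]
```

move_arm(plan=[[[5.4,-1.5,-10],[0,0,0],0],[[0,0,-25],[0,0,0],0],[[0,0,-25],[0,0,0],0],[[0,0,-15],[0,0,0],0],[[0,0,-10],[0,0,0],0],[[0,0,-5],[0,0,0],0],[[0,0,-4],[0,0,0],0],[[0,0,0],[0,0,0],0]])

```text
clock: 20.35
eef_pos: [589.8, -338.8, 23.3]
tool_rot: [3.141, -0.0, 0.254]
force: [0.4, 0.2, -2.7]
width: 54.9
gripper_force: 64.0
```

move_arm(plan=[[[-0.5,0,-3],[0,0,0],0],[[0,0,-2],[0,0,0],0],[[0,0,-2],[0,0,0],0],[[0,0,-1],[0,0,0],0],[[0,0,-1],[0,0,0],0],[[0,0,0],[0,0,0],0]])

```text
clock: 21.1
eef_pos: [589.1, -338.6, 14.6]
tool_rot: [-3.142, -0.0, 0.254]
force: [-1.6, 1.5, 3.3]
width: 54.8
gripper_force: 64.5
```

Contact. Releasing and going to the dark gear.

move_arm(plan=[[[0,0,0],[0,0,0],0.8],[[0,0,0],[0,0,0],1],[[0,0,0],[0,0,0],1],[[0,0,0],[0,0,0],1],[[0,0,20],[0,0,0],1],[[0,0,45],[0,0,0],1],[[0,0,40],[0,0,0],1],[[-35,-26,0],[0,0,0],1],[[-40,-30,0],[0,0,0],1],[[-38,-29,0],[0,0,0],1]])

```text
clock: 22.35
eef_pos: [475.2, -425.0, 121.0]
tool_rot: [3.139, -0.001, 0.254]
force: [0.8, -0.9, 0.0]
width: 85.3
gripper_force: 0.0
```

move_arm(plan=[[[0,0,0],[0,0,0],1],[[0,0,0],[0,0,0],1]])

```text
clock: 22.6
eef_pos: [477.0, -423.7, 120.4]
tool_rot: [3.141, -0.002, 0.254]
force: [0.3, 0.4, -0.1]
width: 85.3
gripper_force: 0.0
```

```bash
python3 look.py w8; python3 - <<'E'
import cv2,numpy as np
from cell import cams
a=cv2.imread('pics/w8.png')[100:340,160:500]; b=cams.get_image('top')[140:200,260:400]
a=cv2.resize(a,None,fx=2.3,fy=2.3); b=cv2.resize(b,(a.shape[1],int(60*a.shape[1]/140)),interpolation=cv2.INTER_CUBIC)[60:]
cv2.imwrite('pics/c8.png',cv2.resize(np.vstack([a,b]),None,fx=.7,fy=.7))
E
```

```text
22.6 [ 477.  -423.7  120.4] [ 3.141e+00 -2.000e-03  2.540e-01] [ 0.3  0.4 -0.1] 85.31972012008319
```

View pics/c8.png

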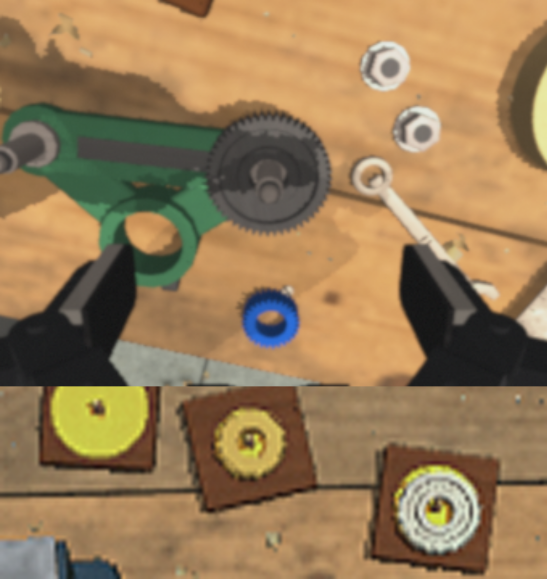

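Gear 57 is on its block. Dark gear 67 is centred laterally at crop (269,172). Descending.

move_arm(plan=[[[0,0,-15],[0,0,0],1],[[0,0,-30],[0,0,0],1],[[0,0,-25],[0,0,0],1],[[0,0,-15],[0,0,0],1],[[0,0,-10],[0,0,0],1],[[0,0,-5],[0,0,0],1],[[0,0,0],[0,0,0],1],[[0,0,0],[0,0,0],1]])

```text
clock: 23.7
eef_pos: [476.6, -424.1, 19.8]
tool_rot: [3.14, -0.001, 0.254]
force: [0.5, 0.2, 0.5]
width: 84.9
gripper_force: 0.0
```

move_arm(plan=[[[0,0,0],[0,0,0],0],[[0,0,0],[0,0,0],0],[[0,0,0],[0,0,0],0],[[0,0,0],[0,0,0],0],[[0,0,0],[0,0,0],0]])

```text
clock: 24.32
eef_pos: [476.5, -423.9, 20.3]
tool_rot: [3.141, -0.001, 0.254]
force: [-0.1, 1.2, 5.3]
width: 64.7
gripper_force: 65.7
```

move_arm(plan=[[[0,0,10],[0,0,0],0],[[0,0,20],[0,0,0],0],[[0,0,30],[0,0,0],0],[[0,0,35],[0,0,0],0],[[10,10,20],[0,0,0],0],[[25,30,0],[0,0,0],0],[[30,40,0],[0,0,0],0],[[30,40,0],[0,0,0],0],[[30,45,0],[0,0,0],0],[[25,45,0],[0,0,0],0]])

```text
clock: 25.58
eef_pos: [627.5, -212.1, 135.5]
tool_rot: [3.141, -0.002, 0.254]
force: [1.0, -0.5, -2.4]
width: 64.9
gripper_force: 67.3
```

move_arm(plan=[[[20,45,0],[0,0,0],0],[[10,40,0],[0,0,0],0],[[5,18,-10],[0,0,0],0],[[0,0,-10],[0,0,0],0],[[0,0,0],[0,0,0],0],[[0,0,0],[0,0,0],0]])

```text
clock: 26.32
eef_pos: [660.5, -113.7, 114.0]
tool_rot: [3.14, 0.001, 0.25]
force: [-0.6, -1.0, -2.2]
width: 64.6
gripper_force: 67.2
```

```bash
python3 look.py w9
```

```text
26.325 [ 660.5 -113.7  114. ] [3.14e+00 1.00e-03 2.50e-01] [-0.6 -1.  -2.2] 64.61989258746726
px [429. 253.] xy 634.7 -222.3 dia 32.7 44.7
px [335. 181.] xy 681.7 -116.3 dia 27.1 61.4
```

View pics/w9.png

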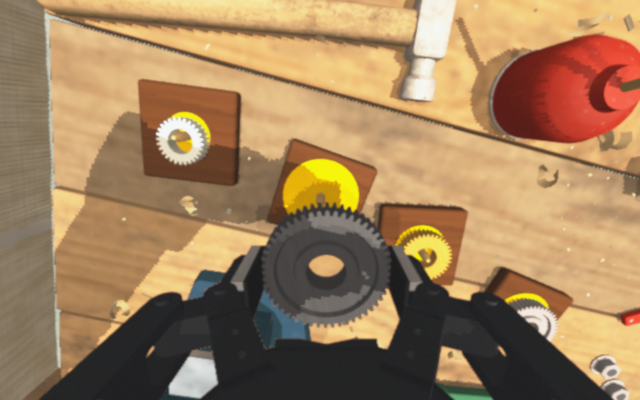

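move_arm(plan=[[[3,5,-10],[0,0,0],0],[[0,0,-25],[0,0,0],0],[[0,0,-25],[0,0,0],0],[[0,0,-15],[0,0,0],0],[[0,0,-10],[0,0,0],0],[[0,0,-5],[0,0,0],0],[[0,0,-4],[0,0,0],0],[[0,0,0],[0,0,0],0]])

```text
clock: 27.38
eef_pos: [664.3, -105.7, 20.3]
tool_rot: [3.141, -0.0, 0.254]
force: [-0.3, 0.1, -1.9]
width: 64.4
gripper_force: 67.2
```

move_arm(plan=[[[-0.5,-2.5,-3],[0,0,0],0],[[0,0,-2],[0,0,0],0],[[0,0,-2],[0,0,0],0],[[0,0,-1],[0,0,0],0],[[0,0,-1],[0,0,0],0],[[0,0,0],[0,0,0],0]])

```text
clock: 28.12
eef_pos: [663.6, -108.1, 11.5]
tool_rot: [-3.142, -0.0, 0.254]
force: [-1.1, 0.7, 2.5]
width: 64.4
gripper_force: 67.6
```

move_arm(plan=[[[0,0,0],[0,0,0],0.9],[[0,0,0],[0,0,0],1],[[0,0,0],[0,0,0],1],[[0,0,0],[0,0,0],1],[[0,0,15],[0,0,0],1],[[0,0,45],[0,0,0],1],[[0,0,50],[0,0,0],1],[[-20,0,50],[0,0,0],1],[[-40,0,20],[0,0,0],1],[[-40,0,0],[0,0,0],1]])

```text
clock: 29.38
eef_pos: [564.2, -108.6, 194.4]
tool_rot: [3.139, -0.006, 0.254]
force: [-0.3, -0.4, -0.4]
width: 85.4
gripper_force: 0.0
```

```bash
python3 look.py w10; python3 - <<'E'
import cv2,numpy as np
from cell import cams
a=cams.get_image('top')[130:205,210:400];b=cams.get_image('side')[145:275,300:400]
a=cv2.resize(a,(790,312),interpolation=cv2.INTER_CUBIC); b=cv2.resize(b[:, :],(215,280));c=cv2.resize(cv2.imread('pics/w10.png'),(448,280))
cv2.imwrite('pics/c10.png',np.vstack([a,np.hstack([b,c,np.zeros((280,127,3),np.uint8)])]))
E
```

```text
29.375 [ 564.2 -108.6  194.4] [ 3.139 -0.006  0.254] [-0.3 -0.4 -0.4] 85.37648101985023
px [434. 144.] xy 637.7 -216.6 dia 45.1 50.3
```

View pics/c10.png

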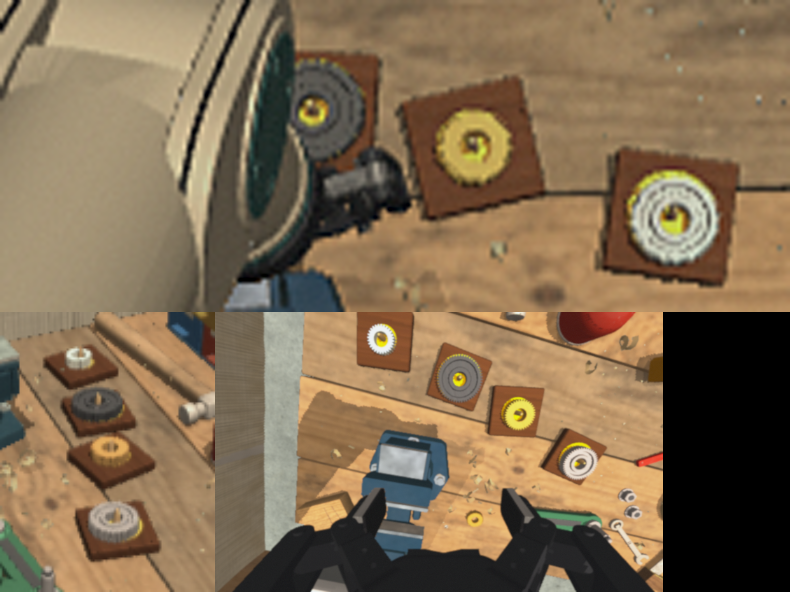

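All four gears lie flat on their own blocks with the dowels through the bores, and the gripper is clear. Before handing in I'll let the arm settle.

move_arm(plan=[[[0,0,0],[0,0,0],1],[[0,0,0],[0,0,0],1],[[0,0,0],[0,0,0],1]])

```text
clock: 29.9
eef_pos: [564.2, -108.1, 190.8]
tool_rot: [3.142, -0.0, 0.254]
force: [0.3, 0.0, -0.9]
width: 85.5
gripper_force: 0.0
```

```bash
python3 -c "
from cell import ctrl
print(ctrl.finish_job())"
```

```text
the job is handed in; nothing more can be done
None
```

The bracket is stripped: the last pictures show all four gears lying flat on their own blocks with the dowels through their bores, and I handed the job in at about 30 s; no verdict came back.

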